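# Level the plaster board in its turning frame and lock it

### The arm

A 6-joint arm with a two-finger parallel gripper is mounted at the origin on the work surface. World frame = base frame: x ahead of the robot, y to its left, z up, the work surface at z = 0. Lengths are in m, angles in rad, forces in N, time in s.
With the tool pointing down it reaches from about 0.35 to 0.85 m from the base axis. Payload 8.1 kg.
Tool frame: the origin (TCP) lies at the very end of the fingers, on their centre line; the grasp point (between the pads) lies 19 mm behind it; z points along the fingers, y is the line along which they close (so a half turn about z gives the same grasp; the last joint's range is limited). The gripper opens to 85 mm and grips with 20 to 120 N. Pads are 22 mm wide; open, the fingers measure 114 mm over their backs; the gripper's body (76 mm by 85 mm) begins 54 mm behind the grasp point. The pads swing forward as they close: fully open they stand 13 mm farther back than shut.
Start: joints at [1.112, 0.13, 1.488, -0, 1.523, -0.085], TCP at [0.219, 0.559, 0.231] pointing down, gripper open.
Joint ranges: [-2.96, 2.96], [-0.89, 2.26], [0.02, 2.5], [-1.34, 4.48], [0, 2.73], [-2.66, 2.66]. Speed limits (rad/s): [2.39, 2.39, 2.79, 3.14, 3.14, 3.14].

### API

Orientations are given as [roll, pitch, yaw] about the fixed x, y, z axes, in that order (R = Rz(yaw) Ry(pitch) Rx(roll)).
In Python, from rig import readout, imaging, r gives the robot as it stands.
- The arm moves only by the tool drive_tool, never from a script. Its argument "targets" is a list of rows, each an object with "slide": the shift along the tool's x, y, z in mm, a list of three; "twist": the turn about the tool's z in rad; "grip": the opening, from 0 (shut) to 1 (fully open). A call has 1 to 10 rows; each row is the pose to reach, as a shift and turn from the pose commanded when the call began, along the tool's axes at that moment; what a row does not reach only later rows make up. A row lasts 1/12 s, in which the tool goes at most 41.7 mm and 7.16 degrees, less where a joint would pass 70% of its speed; a pose out of reach is approached as far as the arm can. A call with a gripper value outside its range is refused whole. The fingers move at their own pace and stop on an object; "grip_force" is the grip in N (left out, the last holds). Time passes only in rows, so rows that repeat a pose let the fingers close. It gives the time, the measured TCP pose, the force, the opening and the grip force at its end, in the units of the state.
- readout.state(): the state, without advancing time (a new reading comes with each control period).
- imaging.grab_frame(name): name is "side" or "top"; returns a dict with "frame" (420x560x3 uint8, red, green, blue), "camera_matrix" (3x3 intrinsics, pixels), "R" (3x3) and "t" (3): a world point X has camera coordinates R X + t. Camera axes: x right, y down, z forward; pixel columns grow to the right and rows downward; lengths in m; the calibration is good to about 2 mm. A picture is of the moment at which its call begins. There is no depth.
- r.finish_job(): hands the job in; it is judged then, once.
The state is a dict: "t": time; "joints": joint angles; "joint_vel": joint speeds; "tau": joint torques, N m; "tool_pos": TCP position; "tcp_rot": TCP orientation; "force": force on the tool from outside, world axes, zero at the start; "wrist_torque": the same for the moment, N m; "finger_gap": finger opening in m; "grasp_force": force on a finger pad.
Only numpy, scipy, OpenCV 4.12 (cv2) and the standard library are available. Lean on these libraries where they do the work, as an engineer would, in place of code of your own. Each camera call takes 0.05 s, during which the arm holds its last target. There are 200 camera calls.

### The job

In the plaster workshop's blue turning frame, the plaster relief board has been left tilted: turn it about its long axis until it is level, face up. Then lock the frame by turning the red knob on top of one of its posts clockwise (seen from above) as far as it goes, about a quarter turn. Leave the black knob on the other post as it is, and let go.

Things in the scene. Friction and masses are not known exactly. Their poses are not given: they have to be found in the camera images.
- frame: The turning frame, fixed: grey base plate 160 x 370 x 12 mm with two blue posts (70 x 68 mm, tops 130 mm above the table), their centres 145 mm either side of the origin along its y axis. Origin: centre of the base plate's underside, on the table; z up, y along the board's long axis, -x side nearer the robot. The board turns about a line along y, 100 mm above the origin.
- board_mid (a point): Middle of the board's top face, 10 mm above the turning axis when level; it turns with the board (x across, y along, z out of the face). The board is a white plaster slab with terracotta relief and aluminium long edges, 130 (x) x 200 (y) x 20 mm, turning about its own middle on pins between the posts.
- board (a joint): Tilt of the board about its long axis, rad: 0 = level, face up; positive = the long edge nearer the robot (frame's -x side) is up, the far one down. Starts at 0.5 to 0.95. Balanced, it stays where it is left (friction 0.25 N m: about 5 N near the edge turns it). No stop at level; end stops at -0.7 and 1.2.
- lock (a joint): Turn of the red lock knob about its vertical axis, rad, growing clockwise seen from above; 0 to 0.25 = loose (start), 1.57 = locked, against its stop. It turns with about 0.05 N m and stays where it is left.
- lock_grip (a point): Red lock knob, on top of either post (which one varies): this point is on its axis, 7 mm below the top of its grip bar and 37 mm above the post's top. The upright bar is 42 mm long (point x), 14 mm thick (point y), 30 mm tall, on a 44 mm disc over a 68 mm dark base disc 6 mm thick. The point turns with the knob; at joint 0 its x is the frame's x.
- drag (a joint): Turn of the black knob on the other post, same shape as the red one (0 to 1.57, clockwise); it starts at 0 to 0.25 and is to be left alone.

How it is judged:
On the way, in this order (a step that is already met when the one before it is completed fails the run):
1. the board is turned level (within 10 degrees) while the red knob is still loose (value of joint board between -0.175 and 0.175 rad and value of joint lock below 0.6 rad), for 0.2 s.
2. the red knob is turned clockwise to locked with the board level (value of joint lock above 1.2 rad and value of joint board between -0.175 and 0.175 rad), for 0.2 s.
At the end, for the whole second after the job is handed in: The board is level within 10 degrees (0.175 rad), the red lock knob is turned past 1.2 rad (its stop is at 1.57), and the black knob has not been turned past 0.5 rad (all of step 2 and value of joint drag below 0.5 rad); the robot touches nothing.
It fails at once if the black knob is turned past 0.5 rad (value of joint drag above 0.5 rad).
It also fails if it takes over 48 s, if anything falls off the work surface, if the arm or the gripper's body presses on something with over 40 N, if the wrist force passes 120 N, or if a joint passes its speed limit or range.

## Working session

There is one attempt and no reset: what is moved stays moved. The work goes in short steps, Python scripts to look and compute and a tool call to move; the robot and the scene stay as the last step left them, time stands still between calls to the robot, and variables do not carry over. Pictures are saved under pics/ and viewed, at most 10 in all, crops included, and the job is handed in when it is done.

Besides the shell and the picture viewer there is one more tool, called after "Request:" as name([rows], argument=value, ...), one row to a line, values as JSON. drive_tool: Moves the arm, as the interface text tells. Its arguments: {"type":"object","properties":{"targets":{"type":"array","items":{"type":"object","properties":{"slide":{"type":"array","items":{"type":"number"}},"twist":{"type":"number"},"grip":{"type":"number"}}}},"grip_force":{"type":"number"}},"required":["targets"]}

```bash
mkdir -p pics
python3 - <<'E'
from rig import readout, imaging, r
import cv2,numpy as np
for n in("side","top"):
    d=imaging.grab_frame(n); cv2.imwrite(f"pics/{n}0.png",d["frame"][:,:,::-1])
    np.savez(f"pics/{n}0.npz",**d)
    print(n,d["camera_matrix"].round(1).tolist(),d["R"].round(3).tolist(),d["t"].round(3).tolist())
s=readout.state();print(s["t"],s["tool_pos"],s["tcp_rot"],s["finger_gap"])
E
```

```text
side [[457.9, 0.0, 272.2], [0.0, 457.9, 210.4], [0.0, 0.0, 1.0]] [[0.722, -0.692, -0.0], [-0.468, -0.487, -0.737], [0.51, 0.532, -0.676]] [-0.372, 0.374, 0.528]
top [[447.2, 0.0, 278.8], [0.0, 447.2, 205.3], [0.0, 0.0, 1.0]] [[0.085, -0.996, -0.002], [-0.974, -0.083, -0.209], [0.208, 0.02, -0.978]] [0.009, 0.602, 0.812]
0.1 [0.21883739 0.55812842 0.23032665] [-3.13990055e+00 -1.55324829e-04  2.76781685e+00] 0.08511370840336975
```

View pics/side0.png

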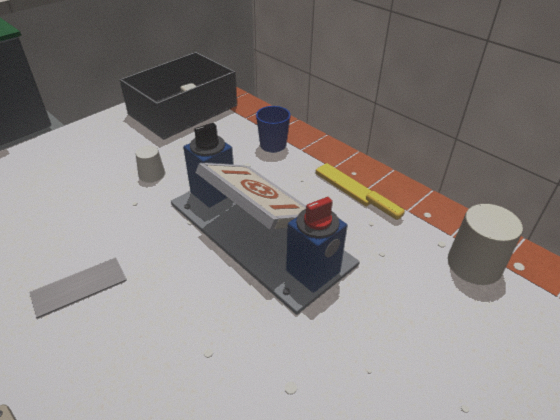

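View pics/top0.png

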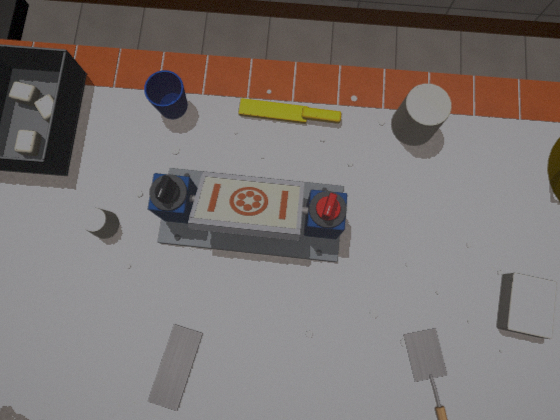

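The side view shows red knob at about (319,213) and black knob at (206,138). In the top view red is at (327,208), black at (171,191), and the board corners are near (200,175), (305,180), (301,238) and (190,230), with the near long edge up.

```bash
cat > h.py <<'E'
import cv2,numpy as np
def ray(d,u,v):
    c=-d["R"].T@d["t"]; k=np.linalg.inv(d["camera_matrix"])@[u,v,1.]; w=d["R"].T@k; return c,w/np.linalg.norm(w)
def onz(d,u,v,z):
    c,w=ray(d,u,v); return c+w*(z-c[2])/w[2]
def tri(a,p,b,q):
    A=[];B=[]
    for d,x in((a,p),(b,q)):
        c,w=ray(d,*x); P=np.eye(3)-np.outer(w,w); A.append(P);B.append(P@c)
    return np.linalg.lstsq(np.vstack(A),np.hstack(B),rcond=None)[0]
def red(d):
    h=cv2.cvtColor(d["frame"],cv2.COLOR_RGB2HSV)
    m=(((h[...,0]<4)|(h[...,0]>174))&(h[...,1]>190)&(h[...,2]>70)).astype(np.uint8)
    n,l,s,c=cv2.connectedComponentsWithStats(m); i=1+s[1:,4].argmax(); return (l==i),s[i],c[i]
E
python3 - <<'E'
from h import *
S=dict(np.load("pics/side0.npz"));T=dict(np.load("pics/top0.npz"))
for d in(S,T):
    m,s,c=red(d);print(s,c)
r_=tri(S,red(S)[2],T,red(T)[2]);print("red tri",r_)
for z in(.15,.167):print(onz(T,*red(T)[2],z))
for p in((327,208),(171,191)):print("disc",onz(T,*p,.136))
for p in((171,170),(345,184),(338,260),(159,249)):print("base",onz(T,*p,.012).round(3))
def crop(d,x,y,w,h,k):return cv2.resize(d["frame"][y:y+h,x:x+w,::-1],None,fx=k,fy=k,interpolation=cv2.INTER_CUBIC)
cv2.imwrite("pics/c1.png",crop(T,150,160,200,110,4)); cv2.imwrite("pics/c2.png",crop(S,170,115,190,190,3))
E
```

```text
Traceback (most recent call last):
  File "h.py", line 14, in red
    n,l,s,c=cv2.connectedComponentsWithStats(m); i=1+s[1:,4].argmax(); return (l==i),s[i],c[i]
                                                     ~~~~~~~~~~~~~~^^
ValueError: attempt to get argmax of an empty sequence
```

```bash
sed -i 's/<4)|(h\[...,0\]>174))&(h\[...,1\]>190)/<5)|(h[...,0]>170))\&(h[...,1]>150)/' h.py
python3 - <<'E'
from h import *
S=dict(np.load("pics/side0.npz"));T=dict(np.load("pics/top0.npz"))
def crop(d,x,y,w,h,k):return cv2.resize(d["frame"][y:y+h,x:x+w,::-1],None,fx=k,fy=k,interpolation=cv2.INTER_CUBIC)
cv2.imwrite("pics/c1.png",crop(T,150,160,200,110,4)); cv2.imwrite("pics/c2.png",crop(S,170,115,190,190,3))
print(cv2.cvtColor(T["frame"],cv2.COLOR_RGB2HSV)[200:216:3,318:338:3].tolist())
for d in(S,T):
    m,s,c=red(d);print(s,c)
r_=tri(S,red(S)[2],T,red(T)[2]);print("red tri",r_)
for z in(.15,.167):print(onz(T,*red(T)[2],z))
for p in((327,208),(171,191)):print("disc",onz(T,*p,.136))
for p in((171,170),(345,184),(338,260),(159,249)):print("base",onz(T,*p,.012).round(3))
E
```

```text
[[[177, 86, 86], [1, 173, 147], [1, 176, 151], [0, 159, 96], [1, 170, 150], [0, 180, 147], [0, 171, 115]], [[1, 177, 144], [0, 175, 147], [1, 183, 148], [1, 177, 134], [0, 176, 152], [0, 179, 131], [0, 138, 98]], [[1, 175, 150], [1, 177, 150], [0, 169, 125], [0, 174, 148], [0, 123, 149], [1, 157, 99], [1, 152, 97]], [[1, 174, 148], [1, 177, 151], [179, 146, 98], [1, 154, 147], [1, 181, 141], [1, 146, 94], [179, 151, 96]], [[0, 178, 149], [0, 172, 151], [0, 179, 134], [179, 35, 145], [1, 181, 128], [0, 156, 95], [0, 186, 147]], [[0, 43, 59], [0, 174, 129], [179, 107, 57], [0, 172, 108], [179, 149, 99], [179, 151, 98], [1, 182, 147]]]
[308 197  23  12  95] [320.76842105 202.68421053]
[316 193  24  26 377] [328.00265252 205.70822281]
red tri [ 0.58627857 -0.02871043  0.16931006]
[ 0.58779606 -0.02822503  0.15      ]
[ 0.58403383 -0.02665901  0.167     ]
disc [ 0.58655568 -0.02798798  0.136     ]
disc [0.59397829 0.25459512 0.136     ]
base [0.667 0.294 0.012]
base [ 0.668 -0.074  0.012]
base [ 0.508 -0.068  0.012]
base [0.499 0.296 0.012]
```

View pics/c1.png

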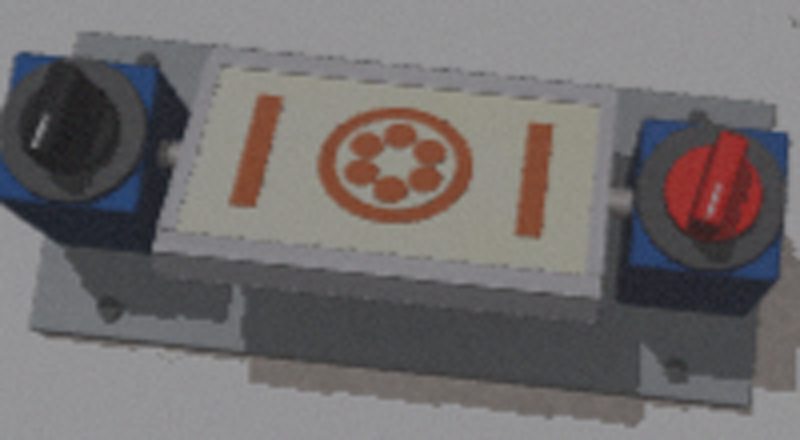

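View pics/c2.png

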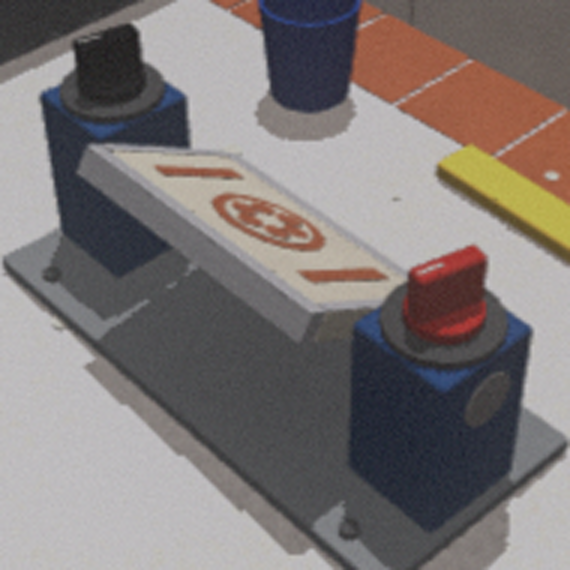

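Crops: red bar runs from about (735,140) to (705,230) in crop 1, so it is turned slightly clockwise. Board corners in crop 1 are (208,48), (617,88), (598,298) and (155,248).

Run:
```python
from h import *
from scipy.optimize import least_squares
T=dict(np.load("pics/top0.npz"))
f=lambda x,y:(150+x/4,160+y/4)
B=[onz(T,*f(*p),.012)[:2] for p in((80,32),(775,103),(750,405),(30,330))]
print(np.round(B,3),np.mean(B,0)); 
for a,b in((0,1),(3,2)): v=B[a]-B[b]; print("yaw",np.arctan2(-v[0],v[1]))
C=np.mean(B,0)
D=[onz(T,*f(*p),.136)[:2] for p in((713,195),(72,130))]; v=D[1]-D[0];print(D,np.mean(D,0),"yaw",np.arctan2(-v[0],v[1]))
# tilt of board: project midpoints
c=(C+np.mean(D,0))/2; yaw=np.arctan2(-v[0],v[1])
def pr(X):
    p=T["camera_matrix"]@(T["R"]@X+T["t"]);return p[:2]/p[2]
obs=[f(*p) for p in((208,48),(617,88),(598,298),(155,248))]
def res(q):
    th,dx,dy=q;o=[]
    for (x,y),m in zip(((65,100),(65,-100),(-65,-100),(-65,100)),obs):
        x/=1e3;y/=1e3
        X=x*np.cos(th)+.01*np.sin(th); Z=.1-x*np.sin(th)+.01*np.cos(th)
        P=np.array([c[0]+dx+X*np.cos(yaw)-y*np.sin(yaw),c[1]+dy+X*np.sin(yaw)+y*np.cos(yaw),Z]);o+=list(pr(P)-m)
    return o
q=least_squares(res,[.7,0,0]);print(c,q.x,q.fun.round(1))
top=onz(T,*f(740,140),.174)-onz(T,*f(707,192),.174);print("bar",np.arctan2(top[1],top[0]))
m=red(T)[0]
```

```text
[[ 0.671  0.297]
 [ 0.664 -0.071]
 [ 0.505 -0.067]
 [ 0.512  0.301]] [0.58819953 0.11489707]
yaw -0.02065052807791409
yaw -0.018596078225129896
[array([ 0.58537716, -0.03030191]), array([0.59075488, 0.25961427])] [0.58806602 0.11465618] yaw -0.018547096301650714
[0.58813278 0.11477663] [ 5.21705809e-01 -2.07250702e-04  6.01628543e-04] [ 0.6 -0.2 -0.1 -0.   0.7 -0.4 -1.2  0.5]
bar -0.48677947423913126
```

Request:
drive_tool([
  {"slide": [-456,-296,0],"twist": -0.15,"grip": 0},
  {"slide": [-456,-296,0],"twist": -0.15,"grip": 0},
  {"slide": [-456,-296,0],"twist": -0.15,"grip": 0},
  {"slide": [-456,-296,0],"twist": -0.15,"grip": 0},
  {"slide": [-456,-296,0],"twist": -0.15,"grip": 0},
  {"slide": [-456,-296,0],"twist": -0.15,"grip": 0},
  {"slide": [-456,-296,0],"twist": -0.15,"grip": 0},
  {"slide": [-456,-296,0],"twist": -0.15,"grip": 0},
  {"slide": [-456,-296,0],"twist": -0.15,"grip": 0},
  {"slide": [-456,-296,0],"twist": -0.15,"grip": 0},
], grip_force=40)

```text
t: 0.93
tool_pos: [0.4615, 0.2188, 0.231]
tcp_rot: [-3.141, -0.0, 2.918]
force: [0.7, 0.7, -0.5]
finger_gap: 0.0003
grasp_force: 0.0
```

Request:
drive_tool([
  {"slide": [-33,-28,0],"grip": 0},
  {"slide": [-64,-56,0],"grip": 0},
  {"slide": [-95,-84,0],"grip": 0},
  {"slide": [-95,-84,30],"grip": 0},
  {"slide": [-95,-84,60],"grip": 0},
  {"slide": [-95,-84,75],"grip": 0},
  {"slide": [-95,-84,85],"grip": 0},
  {"slide": [-95,-84,92],"grip": 0},
  {"slide": [-95,-84,96],"grip": 0},
  {"slide": [-95,-84,100],"grip": 0},
])

```text
invalid input at $.targets[0]: expected keys slide, twist, grip
```

Request:
drive_tool([
  {"slide": [-33,-28,0],"twist": 0,"grip": 0},
  {"slide": [-64,-56,0],"twist": 0,"grip": 0},
  {"slide": [-95,-84,0],"twist": 0,"grip": 0},
  {"slide": [-95,-84,30],"twist": 0,"grip": 0},
  {"slide": [-95,-84,60],"twist": 0,"grip": 0},
  {"slide": [-95,-84,75],"twist": 0,"grip": 0},
  {"slide": [-95,-84,85],"twist": 0,"grip": 0},
  {"slide": [-95,-84,92],"twist": 0,"grip": 0},
  {"slide": [-95,-84,96],"twist": 0,"grip": 0},
  {"slide": [-95,-84,100],"twist": 0,"grip": 0},
])

```text
t: 1.77
tool_pos: [0.535, 0.118, 0.1326]
tcp_rot: [3.142, 0.0, 2.918]
force: [-5.1, -0.2, 8.8]
finger_gap: 0.0001
grasp_force: 4.1
```

Request:
drive_tool([
  {"slide": [0,0,5],"twist": 0,"grip": 0},
  {"slide": [0,0,10],"twist": 0,"grip": 0},
  {"slide": [0,0,14],"twist": 0,"grip": 0},
  {"slide": [0,0,18],"twist": 0,"grip": 0},
  {"slide": [0,0,20],"twist": 0,"grip": 0},
  {"slide": [0,0,22],"twist": 0,"grip": 0},
  {"slide": [0,0,22],"twist": 0,"grip": 0},
  {"slide": [0,0,22],"twist": 0,"grip": 0},
])

```text
t: 2.43
tool_pos: [0.5354, 0.1182, 0.11]
tcp_rot: [3.141, 0.001, 2.918]
force: [-1.2, 2.5, 3.2]
finger_gap: -0.0002
grasp_force: 1.8
```

Request:
drive_tool([
  {"slide": [0,0,-35],"twist": 0,"grip": 0},
  {"slide": [0,0,-70],"twist": 0,"grip": 0},
  {"slide": [0,0,-105],"twist": 0,"grip": 0.6},
  {"slide": [-20,-33,-110],"twist": 0,"grip": 0.8},
  {"slide": [-41,-66,-110],"twist": 0,"grip": 0.8},
  {"slide": [-62,-100,-110],"twist": 0,"grip": 0.8},
  {"slide": [-82,-133,-110],"twist": 0,"grip": 0.8},
  {"slide": [-82,-133,-110],"twist": 0,"grip": 0.8},
  {"slide": [-82,-133,-110],"twist": 0,"grip": 0.8},
])

```text
t: 3.18
tool_pos: [0.5857, -0.0325, 0.2191]
tcp_rot: [-3.141, 0.0, 2.914]
force: [0.3, 0.6, 0.5]
finger_gap: 0.0684
grasp_force: 0.0
```

Run:
```python
from rig import readout, imaging
from h import *
o=[]
for n,b in(("side",(170,90,200,200)),("top",(150,130,200,200))):
    d=imaging.grab_frame(n);x,y,w,h=b;o.append(cv2.resize(d["frame"][y:y+h,x:x+w,::-1],None,fx=2,fy=2,interpolation=cv2.INTER_CUBIC));np.savez(f"pics/{n}1.npz",**d)
cv2.imwrite("pics/a1.png",np.hstack(o))
s=readout.state();print(s["t"],s["tool_pos"],s["tcp_rot"],s["finger_gap"],s["joints"])
```

```text
3.2833 [ 0.58526801 -0.02996278  0.21912442] [ 3.14129925e+00 -3.24375227e-04  2.91729062e+00] 0.06837163837216287 [-1.38828703e-01  9.87762469e-02  1.54443228e+00  3.20854263e-04
  1.49868227e+00 -1.48534612e+00]
```

View pics/a1.png

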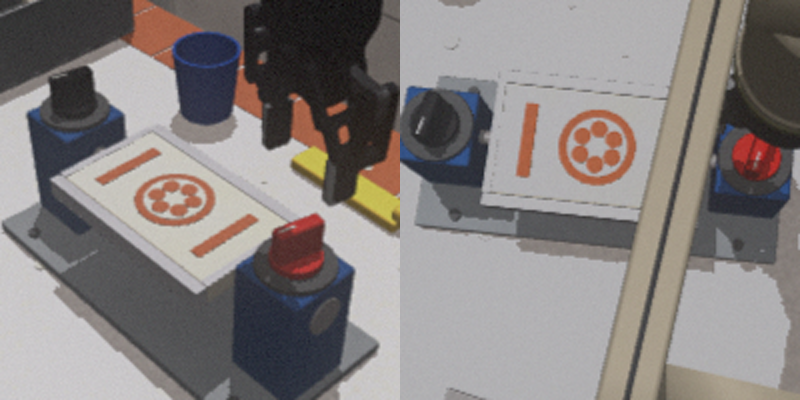

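The board looks level; the gripper tips sit above the red knob in the side view, at about (307,168) over the knob at (300,220). I'll check the tilt from the left board corners, (482,205) and (500,70) in the crop.

Run:
```python
from h import *
T=dict(np.load("pics/top1.npz"))
for th in(-.1,0,.1):
  for x in(.065,-.065):
    y=.1;w=-.019;X=x*np.cos(th)+.01*np.sin(th);Z=.1-x*np.sin(th)+.01*np.cos(th)
    P=np.array([.588+X*np.cos(w)-y*np.sin(w),.115+X*np.sin(w)+y*np.cos(w),Z]);p=T["camera_matrix"]@(T["R"]@P+T["t"]);p=p[:2]/p[2]
    print(th,x,(400+(p[0]-150)*2).round(),((p[1]-130)*2).round())
```

```text
-0.1 0.065 499.0 69.0
-0.1 -0.065 481.0 207.0
0 0.065 500.0 70.0
0 -0.065 480.0 205.0
0.1 0.065 501.0 71.0
0.1 -0.065 479.0 203.0
```

Request:
drive_tool([
  {"slide": [0,0,20],"twist": 0,"grip": 0.8},
  {"slide": [0,0,40],"twist": 0,"grip": 0.8},
  {"slide": [0,0,55],"twist": 0,"grip": 0.8},
  {"slide": [0,0,65],"twist": 0,"grip": 0.8},
  {"slide": [0,0,68],"twist": 0,"grip": 0.8},
  {"slide": [0,0,68],"twist": 0,"grip": 0.8},
])

```text
t: 3.78
tool_pos: [0.5847, -0.0292, 0.1506]
tcp_rot: [-3.142, -0.002, 2.919]
force: [-0.5, -0.0, 0.2]
finger_gap: 0.0682
grasp_force: 0.0
```

Request:
drive_tool([
  {"slide": [0,0,0],"twist": 0,"grip": 0},
  {"slide": [0,0,0],"twist": 0,"grip": 0},
  {"slide": [0,0,0],"twist": 0,"grip": 0},
  {"slide": [0,0,0],"twist": 0,"grip": 0},
  {"slide": [0,0,0],"twist": 0,"grip": 0},
  {"slide": [0,0,0],"twist": 0,"grip": 0},
  {"slide": [0,0,0],"twist": 0,"grip": 0},
  {"slide": [0,0,0],"twist": 0,"grip": 0},
], grip_force=40)

```text
t: 4.45
tool_pos: [0.5858, -0.0302, 0.1523]
tcp_rot: [3.141, 0.001, 2.918]
force: [-1.6, 0.8, 6.1]
finger_gap: 0.0134
grasp_force: 41.9
```

Request:
drive_tool([
  {"slide": [0,0,-1],"twist": 0.1,"grip": 0},
  {"slide": [0,0,-1],"twist": 0.2,"grip": 0},
  {"slide": [0,0,-1],"twist": 0.3,"grip": 0},
  {"slide": [0,0,-1],"twist": 0.4,"grip": 0},
  {"slide": [0,0,-1],"twist": 0.5,"grip": 0},
  {"slide": [0,0,-1],"twist": 0.6,"grip": 0},
  {"slide": [0,0,-1],"twist": 0.7,"grip": 0},
  {"slide": [0,0,-1],"twist": 0.8,"grip": 0},
  {"slide": [0,0,-1],"twist": 0.9,"grip": 0},
  {"slide": [0,0,-1],"twist": 1.0,"grip": 0},
])

```text
t: 5.28
tool_pos: [0.5863, -0.0296, 0.1523]
tcp_rot: [3.139, -0.0, 1.913]
force: [5.4, 2.0, -2.7]
finger_gap: 0.0132
grasp_force: 40.8
```

Request:
drive_tool([
  {"slide": [0,0,0],"twist": 0.08,"grip": 0},
  {"slide": [0,0,0],"twist": 0.16,"grip": 0},
  {"slide": [0,0,0],"twist": 0.23,"grip": 0},
  {"slide": [0,0,0],"twist": 0.29,"grip": 0},
  {"slide": [0,0,0],"twist": 0.34,"grip": 0},
  {"slide": [0,0,0],"twist": 0.37,"grip": 0},
  {"slide": [0,0,0],"twist": 0.37,"grip": 0},
  {"slide": [0,0,0],"twist": 0.37,"grip": 0},
])

```text
t: 5.95
tool_pos: [0.5866, -0.0296, 0.1524]
tcp_rot: [3.139, -0.001, 1.548]
force: [7.2, 1.6, -3.2]
finger_gap: 0.0134
grasp_force: 40.7
```

```bash
python3 -c "
from rig import readout
s=readout.state();print(s['tool_pos'],s['tcp_rot'],s['force'],s['wrist_torque'],s['finger_gap'])"
```

```text
[ 0.58662117 -0.02955429  0.15235521] [ 3.13871578e+00 -8.56237224e-04  1.54818686e+00] [ 7.18770289  1.58421952 -3.17740526] [ 0.42700615 -1.15138647  0.26581596] 0.013355850879139358
```

Request:
drive_tool([
  {"slide": [0,0,0],"twist": 0,"grip": 0.5},
  {"slide": [0,0,0],"twist": 0,"grip": 0.6},
  {"slide": [0,0,0],"twist": 0,"grip": 0.6},
  {"slide": [0,0,0],"twist": 0,"grip": 0.6},
  {"slide": [0,0,-20],"twist": 0,"grip": 0.6},
  {"slide": [0,0,-50],"twist": 0,"grip": 0.6},
  {"slide": [0,0,-85],"twist": 0,"grip": 0.6},
  {"slide": [0,0,-120],"twist": 0,"grip": 0.6},
  {"slide": [0,0,-150],"twist": 0,"grip": 0.6},
  {"slide": [0,0,-150],"twist": 0,"grip": 0.6},
])

```text
t: 6.78
tool_pos: [0.588, -0.0306, 0.311]
tcp_rot: [3.13, 0.001, 1.548]
force: [1.8, -1.0, 1.6]
finger_gap: 0.0515
grasp_force: 0.0
```

Run:
```python
from rig import readout, imaging
from h import *
o=[]
for n,b in(("side",(170,90,200,200)),("top",(150,130,200,200))):
    d=imaging.grab_frame(n);x,y,w,h=b;o.append(cv2.resize(d["frame"][y:y+h,x:x+w,::-1],None,fx=2,fy=2,interpolation=cv2.INTER_CUBIC))
cv2.imwrite("pics/a2.png",np.hstack(o))
```

```text
(no output)
```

View pics/a2.png

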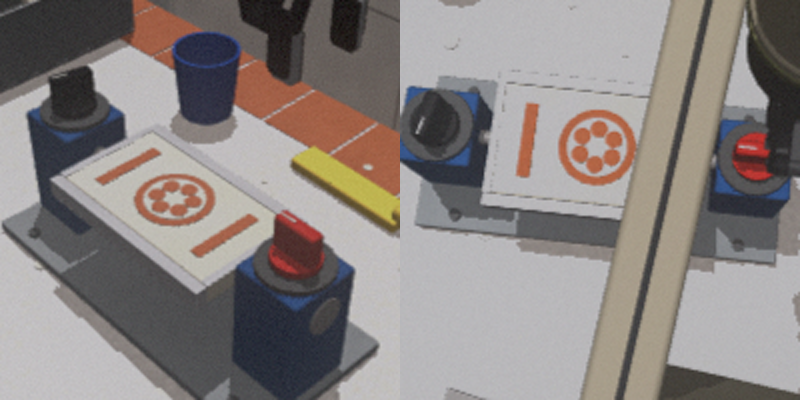

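The red bar at (752,155) now lies along the frame's y axis, so it is locked. The board is still level, the black knob hasn't moved, and the gripper is clear.

```bash
python3 -c "
from rig import r
print(r.finish_job())"
```

```text
the job is handed in; nothing more can be done
None
```

The job is handed in: the camera check showed the board level face up, the red knob turned clockwise to its stop and released, and the black knob unmoved; the judge returned no verdict.

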